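# Press the rubber repair pieces onto a shoe sole, heel, toe, middle

## Robot

A 7-joint arm with a two-finger parallel gripper is mounted at the origin on the work surface. World frame = base frame: x ahead of the robot, y to its left, z up, the work surface at z = 0. Lengths are in mm, angles in rad, forces in N, time in s.
With the tool pointing down it reaches from about 400 to 875 mm from the base axis. Payload 4.4 kg.
Tool frame: the origin (TCP) lies midway between the tips of the shut fingers; the grasp point (between the pads) lies 19 mm behind it; z points along the fingers, y is the line along which they close (so a half turn about z gives the same grasp; the last joint's range is limited). The gripper opens to 85 mm and grips with 20 to 120 N. Pads are 22 mm wide; open, the fingers measure 114 mm over their backs; the gripper's body (76 mm by 85 mm) begins 54 mm behind the grasp point. The pads swing forward as they close: fully open they stand 13 mm farther back than shut.
Start: joints at [-1.38, 0.628, 0.038, 1.517, -0.027, 0.996, -0.02], TCP at [165.066, 628.706, 231.313] pointing down, gripper open.
Joint ranges: [-3.06, 3.06], [-0.37, 2.12], [-1.25, 1.32], [0.18, 2.47], [-1.1, 4.24], [0.23, 1.98], [-2.94, 2.94]. Speed limits (rad/s): [2.57, 2.57, 3.14, 3.14, 3.14, 3.14, 3.14].

## Interface

Orientations are given as [roll, pitch, yaw] about the fixed x, y, z axes, in that order (R = Rz(yaw) Ry(pitch) Rx(roll)).
In Python, from cell import telemetry, eyes, ctrl, finder gives the robot as it stands.
- The arm moves only by the tool move_arm, never from a script. Its argument "steps" is a list of rows, each a list of 7 numbers: the turn, a rotation vector about the world's x, y, z in degrees, then the shift along the world's x, y, z in m, then the finger opening in m, from 0 to 0.0854. A call has 1 to 5 rows; each row shifts and turns the commanded pose from where the row before left it; what a row does not reach is not made up. A row lasts 1/10 s, in which the tool goes at most 50 mm and 8.59 degrees, less where a joint would pass 70% of its speed; a pose out of reach is approached as far as the arm can. A call with a gripper value outside its range is refused whole. The fingers move at their own pace and stop on an object; the grip force is fixed at half the most. Time passes only in rows, so rows that do not move let the fingers close. It gives the time, the measured TCP pose, the force, the opening and the grip force at its end, in the units of the state.
- telemetry.read_state(): the state, without advancing time (a new reading comes with each control period).
- eyes.get_image(name): name is "scene" or "top" or "wrist"; returns (picture, depth): 480x640x3 uint8, blue, green, red; 480x640 float32, mm along the optical axis (not along the pixel's ray), 0 where there is no reading.
- eyes.calibration(name): a dict with "fx", "fy", "cx", "cy" (pixels), "position" and "attitude" of the camera in the world. Camera axes: x right, y down, z forward; pixel columns grow to the right and rows downward; lengths in mm; the calibration is good to about 2 mm. A picture is of the moment at which its call begins: read the wrist's pose just before it. calibration takes no time and is no camera call; for the wrist camera it gives the pose at the moment of the call.
- ctrl.finish_job(): hands the job in; it is judged then, once.
Trained networks look in the newest picture that a camera, given by its name, has taken for a name from the list of things; names that differ only in an ending like _2 or _b are one class to them, and where a whole thing is asked for, a point or a joint stands for the part that bears it (a point fixed in the world has none). Each returns a list of dicts, best first, with "confidence" (0 to 1); they miss things now and then, are a little off and sometimes report something else, mostly with a low value. They report only what shows in the picture. A call takes as long as a camera call.
- finder.boxes_of(camera, name): "location" ([x, y, z] in mm, in the coordinates of the camera as it stood for that picture, good to about 4 mm: the middle of the surface that is visible of it).
- finder.cut_out(camera, name): "mask" (480x640 bool, what is visible of it).
- finder.pinpoint(camera, name): "location" ([x, y, z] in mm, in the coordinates of the camera as it stood for that picture, good to about 4 mm: a listed point, or the origin of a listed thing).
The state is a dict: "clock": time; "qpos": joint angles; "qd": joint speeds; "tau": joint torques, N m; "eef_pos": TCP position; "tool_rot": TCP orientation; "force": force on the tool from outside, world axes, zero at the start; "torque": the same for the moment, N m; "width": finger opening in mm; "gripper_force": force on a finger pad.
Only numpy, scipy, OpenCV 4.12 (cv2) and the standard library are available. Lean on these libraries where they do the work, as an engineer would, in place of code of your own. Each camera call takes 0.05 s, during which the arm holds its last target. There are 200 camera calls.

## Task

A shoe lies sole up in the wooden cradle, with three black rubber repair pieces standing a few millimetres proud on their pegs. Using only a fingertip, gently press each one straight down until it lies flat on the sole, in this order: first the D-shaped piece on the heel, then the bar-shaped piece at the toe, and last the round one between them. Do not lift the shoe or shift it in its cradle, and leave the spare round pad and everything else on the bench alone.

Things in the scene. Friction and masses are not known exactly. Their poses are not given: they have to be found in the camera images.
- shoe: brown leather shoe with a flat tan sole, 280 mm long, 98 mm wide, 0.4 to 0.8 kg, loose, lying upside down in the cradle. Origin on its centre line at the height of the cradle board's upper face (18 mm above the bench); x points to the toe, z up, the sole's upward face is flat at z = 95 mm and reaches from x = -126 mm (heel) to x = 150 mm (toe). It stands on the board and the toe rest all along its length, so pressing straight down on any piece does not tip it
- cradle: fixed wooden board 360 x 260 x 18 mm with low blocks round the shoe (up to 73 mm above the bench, below the sole face at 113 mm). Origin under its centre on the bench, x along the shoe to the toe. It stands anywhere in front of the robot, turned any way
- heel_piece_top (a point): the middle of the upper face of the heel piece: D shape 52 x 54 mm, round side to the back, springy rubber, 7 mm thick, which gives about 1 mm per 5 N under a finger and springs back. On the shoe's x axis at x = -86 mm, y = 0; its height is 109 mm in the shoe's frame with the joint at 0 and 102 mm when right down. The middle of the piece is solid and flat, good to press on. It can only slide straight down
- toe_piece_top (a point): the middle of the upper face of the toe piece: bar with round ends, 26 mm along the shoe and 60 mm across it, springy rubber, 7 mm thick, which gives about 1 mm per 5 N under a finger and springs back. On the shoe's x axis at x = 110 mm, y = 0; its height is 109 mm in the shoe's frame with the joint at 0 and 102 mm when right down. The middle of the piece is solid and flat, good to press on. It can only slide straight down
- mid_piece_top (a point): the middle of the upper face of the middle piece: round disc of 42 mm diameter, springy rubber, 7 mm thick, which gives about 1 mm per 5 N under a finger and springs back. On the shoe's x axis at x = 30 mm, y = 0; its height is 109 mm in the shoe's frame with the joint at 0 and 102 mm when right down. The middle of the piece is solid and flat, good to press on. It can only slide straight down
- heel_piece (a joint): how far the heel piece has been pressed down, in m: 0 = its underside 7 mm above the sole, 0.007 = right down on the sole (end stop); it does not count the springy give of the rubber; starts at 0 to 0.0015. It moves with a steady friction of about 5 N (push more slowly than 30 mm/s; over 30 N is too hard), wants some 6 to 15 N to go right down, has no spring and stays where it is left
- toe_piece (a joint): how far the toe piece has been pressed down, in m: 0 = its underside 7 mm above the sole, 0.007 = right down on the sole (end stop); it does not count the springy give of the rubber; starts at 0 to 0.0015. It moves with a steady friction of about 5 N (push more slowly than 30 mm/s; over 30 N is too hard), wants some 6 to 15 N to go right down, has no spring and stays where it is left
- mid_piece (a joint): how far the middle piece has been pressed down, in m: 0 = its underside 7 mm above the sole, 0.007 = right down on the sole (end stop); it does not count the springy give of the rubber; starts at 0 to 0.0015. It moves with a steady friction of about 5 N (push more slowly than 30 mm/s; over 30 N is too hard), wants some 6 to 15 N to go right down, has no spring and stays where it is left
- spare_disc: spare round rubber pad, 42 mm diameter, 12 mm thick, loose on the cradle board beside the shoe; leave alone. Origin under its centre
- wax_jar: small jar with steel lid, 44 mm diameter, 45 mm high, loose on the cradle board; leave alone. Origin under its centre
- eraser_block: cork sanding block 55 x 30 x 22 mm, loose on the cradle board; leave alone. Origin under its centre
- screwdriver: screwdriver lying on the bench to the left, 20 to 30 mm high; leave alone
- hammer: hammer lying on the bench to the right, about 30 mm high; leave alone
- tack_cup: steel cup, 70 mm diameter, 50 mm high, on the bench to the left; leave alone. Origin under its centre

How it is judged:
By the outcome, as a careful person would: the job done as asked, in the order asked, and still so for the second after the job is handed in, with the robot touching nothing.
It also fails if it takes over 45 s, if anything falls off the work surface, if the arm or the gripper's body presses on something with over 40 N, if the wrist force passes 120 N, or if a joint passes its speed limit or range.

## Working session

There is one attempt and no reset: what is moved stays moved. The work goes in short steps, Python scripts to look and compute and a tool call to move; the robot and the scene stay as the last step left them, time stands still between calls to the robot, and variables do not carry over. Pictures are saved under pics/ and viewed, at most 10 in all, crops included, and the job is handed in when it is done.

Besides the shell and the picture viewer there is one more tool, called by a JSON object that holds its "op" and its "data". move_arm: Moves the arm, as the interface text tells. Its arguments: {"type":"object","properties":{"steps":{"type":"array"}},"required":["steps"]}

```bash
mkdir -p pics; cat > h.py <<'E'
import numpy as np, cv2
from scipy.spatial.transform import Rotation as R
from cell import telemetry, eyes, ctrl, finder
def pose(c):
    a=np.array(c["attitude"],float)
    M=a if a.shape==(3,3) else (R.from_quat(a).as_matrix() if a.size==4 else R.from_euler('xyz',a).as_matrix())
    return M,np.array(c["position"],float)
def w(c,p): M,t=pose(c); return M@np.array(p)+t
E
python3 - <<'E'
from h import *
s=telemetry.read_state(); print(s)
for n in ("top","scene"):
    c=eyes.calibration(n); print(n,c)
    im,d=eyes.get_image(n); cv2.imwrite(f"pics/{n}0.png",im); np.save(f"{n}d.npy",d)
    for k in ("heel_piece_top","toe_piece_top","mid_piece_top","shoe","cradle"):
        for r in finder.pinpoint(n,k)[:2]: print(n,k,round(r["confidence"],2),w(c,r["location"]).round(1))
E
```

```text
{'clock': 0.0, 'qpos': array([-1.37983108,  0.62937997,  0.03843082,  1.51836691, -0.02703024,
        0.99626451, -0.01995981]), 'qd': array([-1.15035594e-03,  1.46416524e-03, -5.32166157e-04,  2.81378992e-05,
       -1.00126873e-03, -3.64666759e-04, -3.11962069e-04]), 'tau': array([-1.16299310e-03, -5.63385558e+01,  1.22559540e+00, -1.93431705e+01,
        1.09580549e-02,  1.06716086e-02,  1.16001169e-05]), 'eef_pos': array([164.87001425, 628.10537953, 230.36727398]), 'tool_rot': array([-3.13969122e+00, -5.30079925e-06,  2.88486017e+00]), 'force': array([-0.05177639, -0.0694316 , -0.62496824]), 'torque': array([ 0.00498357,  0.0546243 , -0.00395252]), 'gripper_force': 0.0, 'width': 85.39368305575596}
top {'fx': 623.1920343133821, 'fy': 623.1920343133821, 'cx': 319.806522305468, 'cy': 241.15413669316334, 'position': array([ 317.22277361,  -14.29408755, 1634.12642109]), 'attitude': array([-2.97574705,  0.01545594, -1.59684307])}
top heel_piece_top 0.7 [ 505.3 -123.8  127.5]
top toe_piece_top 0.49 [696.  -74.5 122.3]
top mid_piece_top 0.58 [614.9 -97.6 122.7]
top shoe 0.84 [ 592.3 -103.9   14.5]
top cradle 0.85 [ 5.937e+02 -1.069e+02  1.000e-01]
scene {'fx': 440.24452595493494, 'fy': 440.24452595493494, 'cx': 324.30224162725324, 'cy': 239.65250821462664, 'position': array([1410.48506115, -239.02895565,  665.85254666]), 'attitude': array([-2.14069418, -0.01908413,  1.34156546])}
scene heel_piece_top 0.82 [ 511.1 -129.   124.6]
scene toe_piece_top 0.51 [697.7 -80.5 123.1]
scene mid_piece_top 0.77 [620.4 -96.3 126.6]
scene shoe 0.72 [ 590.5 -107.9   16.6]
scene cradle 0.69 [ 591.8 -104.4   -4.2]
```

```bash
python3 - <<'E'
from h import *
for n in ("top","scene"):
    c=eyes.calibration(n); im,d=eyes.get_image(n); M,t=pose(c)
    for k in ("heel_piece_top","toe_piece_top","mid_piece_top","spare_disc","wax_jar","tack_cup"):
        for r in finder.cut_out(n,k)[:2]:
            m=r["mask"]; v,u=np.nonzero(m&(d>0)); z=d[v,u]
            P=np.c_[(u-c["cx"])/c["fx"]*z,(v-c["cy"])/c["fy"]*z,z]@M.T+t
            print(n,k,round(r["confidence"],2),m.sum(),"uv",u.mean().round(),v.mean().round(),"med",np.median(P,0).round(1),"mid-extent",((np.percentile(P,2,0)+np.percentile(P,98,0))/2).round(1))
E
```

```text
top heel_piece_top 0.58 509 uv 158.0 322.0 med [383.3 426.7  21.2] mid-extent [417.7 429.8  15. ]
top heel_piece_top 0.57 445 uv 372.0 266.0 med [ 506.3 -124.7  126.1] mid-extent [ 505.8 -123.   123.1]
top toe_piece_top 0.6 223 uv 350.0 191.0 med [695.5 -75.4 126. ] mid-extent [695.4 -74.7 125.6]
top toe_piece_top 0.39 443 uv 373.0 266.0 med [ 505.5 -125.2  126.1] mid-extent [ 505.8 -123.3  123.8]
top mid_piece_top 0.62 211 uv 359.0 220.0 med [619.6 -96.  125.6] mid-extent [619.8 -96.5 125.6]
top spare_disc 0.65 418 uv 372.0 266.0 med [ 505.2 -124.7  126.3] mid-extent [ 504.9 -122.9  126.3]
top spare_disc 0.58 195 uv 325.0 256.0 med [547.   -9.5  30.7] mid-extent [546.7 -11.2  29.5]
top wax_jar 0.48 256 uv 405.0 265.0 med [ 514.  -210.8   61.4] mid-extent [ 515.5 -212.3   44.9]
top tack_cup 0.71 537 uv 166.0 240.0 med [604.  409.5  15.8] mid-extent [600.5 402.6  26.6]
scene heel_piece_top 0.56 269 uv 279.0 226.0 med [ 512.6 -129.1  124.9] mid-extent [ 506.6 -126.8  122.3]
scene toe_piece_top 0.66 266 uv 317.0 270.0 med [700.  -78.2 124.5] mid-extent [695.7 -77.3 122.6]
scene toe_piece_top 0.65 585 uv 490.0 256.0 med [609.2 395.8  31.6] mid-extent [601.5 399.4  27.1]
scene mid_piece_top 0.54 194 uv 300.0 250.0 med [621.9 -99.8 124.7] mid-extent [618.7 -98.8 122.7]
scene wax_jar 0.61 340 uv 245.0 260.0 med [ 530.3 -215.9   51.5] mid-extent [ 519.9 -216.    43.9]
scene tack_cup 0.84 671 uv 490.0 255.0 med [604.9 397.7  32.9] mid-extent [599.  399.6  25.9]
```

View pics/top0.png

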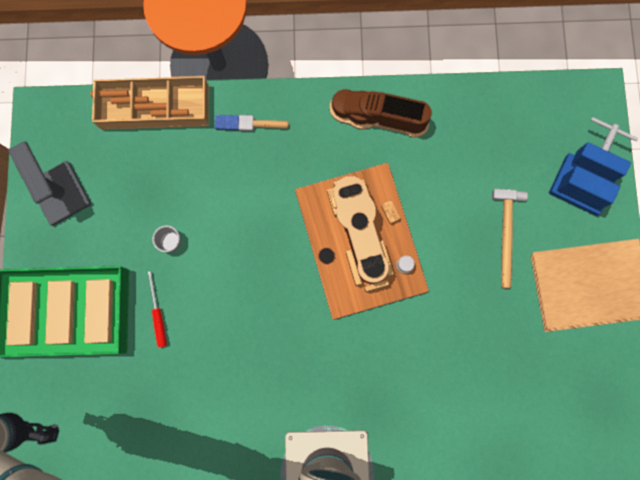

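The top view shows the shoe at pixel (360,225), with the heel piece at (373,266), the mid piece at (359,220) and the toe piece at (350,190). The spare disc is at (327,256). The measured spacings and heights agree with the model, so I take heel ≈ (506,-126), toe ≈ (696,-76), mid ≈ (619,-97) and yaw ≈ 14.5°.

{"op": "move_arm", "data": {"steps": [[0,0,5.8,0.034,-0.03,0,0],[0,0,5.8,0.034,-0.03,0,0],[0,0,5.8,0.034,-0.03,0,0],[0,0,5.8,0.034,-0.03,0,0],[0,0,5.8,0.034,-0.03,0,0]]}}

```text
clock: 1.8
eef_pos: [336.3, 477.5, 231.5]
tool_rot: [3.141, 0.0, -2.888]
force: [0.4, 1.1, -0.3]
width: 12.6
gripper_force: 0.0
```

{"op": "move_arm", "data": {"steps": [[0,0,0,0.034,-0.03,0,0],[0,0,0,0.034,-0.03,0,0],[0,0,0,0.034,-0.03,0,0],[0,0,0,0.034,-0.03,0,0],[0,0,0,0.034,-0.03,0,0]]}}

```text
clock: 2.3
eef_pos: [506.4, 327.3, 231.5]
tool_rot: [3.141, 0.0, -2.892]
force: [0.9, 0.6, 0.2]
width: -0.4
gripper_force: 0.0
```

{"op": "move_arm", "data": {"steps": [[0,0,0,0,-0.045,0,0],[0,0,0,0,-0.045,0,0],[0,0,0,0,-0.045,0,0],[0,0,0,0,-0.045,0,0],[0,0,0,0,-0.045,0,0]]}}

```text
clock: 2.8
eef_pos: [505.0, 101.9, 231.5]
tool_rot: [-3.141, 0.001, -2.892]
force: [1.8, -0.2, -0.6]
width: 0.2
gripper_force: 0.0
```

{"op": "move_arm", "data": {"steps": [[0,0,0,0,-0.045,0,0],[0,0,0,0,-0.045,0,0],[0,0,0,0,-0.045,0,0],[0,0,0,0,-0.045,0,0],[0,0,0,0.001,-0.047,0,0]]}}

```text
clock: 3.3
eef_pos: [505.9, -124.9, 231.6]
tool_rot: [-3.142, 0.001, -2.892]
force: [0.3, 0.3, -0.3]
width: 0.2
gripper_force: 0.0
```

```bash
cat > look.py <<'E'
from h import *
import sys
n="wrist"; s=telemetry.read_state(); print(s["clock"],s["eef_pos"].round(1),s["force"].round(1))
c=eyes.calibration(n); im,d=eyes.get_image(n); M,t=pose(c); cv2.imwrite(f"pics/{sys.argv[1]}.png",im)
v,u=np.mgrid[:480,:640]
P=np.stack([(u-c["cx"])/c["fx"]*d,(v-c["cy"])/c["fy"]*d,d],-1)@M.T+t
for k in ("heel_piece_top","toe_piece_top","mid_piece_top"):
    for r in finder.pinpoint(n,k)[:2]: print(k,"pt",round(r["confidence"],2),w(c,r["location"]).round(1))
    for r in finder.cut_out(n,k)[:2]:
        m=r["mask"]&(d>0); p=P[m]
        print(k,"mask",round(r["confidence"],2),m.sum(),"uv",u[m].mean().round(),v[m].mean().round(),(np.median(p,0)).round(1),((np.percentile(p,2,0)+np.percentile(p,98,0))/2).round(1),"zstd",p[:,2].std().round(1))
print("sole z",np.percentile(P[...,2][(P[...,2]>105)&(P[...,2]<118)],[10,50,90]).round(1))
E
python3 look.py w0
```

```text
3.3 [ 505.9 -124.9  231.6] [ 0.3  0.3 -0.3]
heel_piece_top pt 0.8 [ 508.  -126.4  123.9]
heel_piece_top pt 0.68 [ 588.8 -102.5   14.7]
heel_piece_top mask 0.83 6252 uv 322.0 227.0 [ 504.1 -127.1  125.2] [ 504.  -125.3  125. ] zstd 0.9
heel_piece_top mask 0.22 1752 uv 432.0 272.0 [546.  -14.6  29.1] [546.8 -13.5  24.7] zstd 2.5
mid_piece_top pt 0.72 [619.9 -94.8 128.2]
mid_piece_top mask 0.68 151 uv 325.0 408.0 [634.  -91.7 124.9] [638.3 -91.1 119.5] zstd 12.7
sole z [111.3 112.2 113. ]
```

View pics/w0.png

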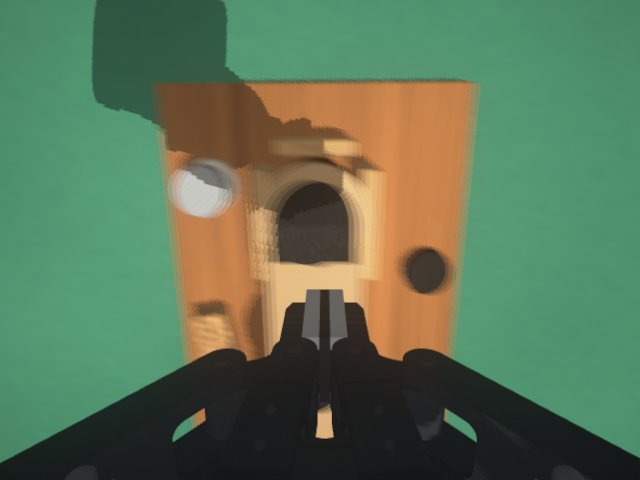

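The wrist view shows the heel piece at (315,225), just ahead of the fingertips at (325,292). The network's centre agrees with my target to within about 2 mm, so I start the descent.

{"op": "move_arm", "data": {"steps": [[0,0,0,0,0,-0.02,0],[0,0,0,0,0,-0.025,0],[0,0,0,0,0,-0.025,0],[0,0,0,0,0,-0.02,0],[0,0,0,0,0,-0.006,0]]}}

```text
clock: 4.15
eef_pos: [505.0, -121.2, 133.6]
tool_rot: [3.139, -0.003, -2.889]
force: [-0.4, -0.6, -0.3]
width: 0.2
gripper_force: 0.0
```

{"op": "move_arm", "data": {"steps": [[0,0,0,0,0,-0.001,0],[0,0,0,0,0,-0.0015,0],[0,0,0,0,0,-0.0015,0],[0,0,0,0,0,-0.0015,0],[0,0,0,0,0,-0.0015,0]]}}

```text
clock: 4.65
eef_pos: [506.4, -123.4, 128.7]
tool_rot: [-3.141, 0.001, -2.892]
force: [0.2, -0.5, -0.7]
width: 0.6
gripper_force: 0.0
```

{"op": "move_arm", "data": {"steps": [[0,0,0,0,-0.002,0,0],[0,0,0,0,0,-0.001,0],[0,0,0,0,0,-0.001,0],[0,0,0,0,0,-0.001,0],[0,0,0,0,0,-0.001,0]]}}

```text
clock: 5.15
eef_pos: [506.1, -125.4, 124.5]
tool_rot: [-3.141, 0.0, -2.892]
force: [-0.4, -0.1, 4.9]
width: -0.0
gripper_force: 2.4
```

{"op": "move_arm", "data": {"steps": [[0,0,0,0,0,-0.001,0],[0,0,0,0,0,-0.001,0],[0,0,0,0,0,-0.001,0]]}}

```text
clock: 5.45
eef_pos: [506.1, -125.4, 121.4]
tool_rot: [-3.141, 0.0, -2.892]
force: [-1.2, -1.0, 3.4]
width: 0.1
gripper_force: 2.5
```

{"op": "move_arm", "data": {"steps": [[0,0,0,0,0,-0.001,0],[0,0,0,0,0,-0.001,0],[0,0,0,0,0,-0.0005,0]]}}

```text
clock: 5.75
eef_pos: [506.1, -125.4, 118.8]
tool_rot: [-3.141, 0.0, -2.892]
force: [-0.5, -0.3, 6.1]
width: 0.0
gripper_force: 3.2
```

{"op": "move_arm", "data": {"steps": [[0,0,0,0,0,-0.0005,0],[0,0,0,0,0,-0.0005,0]]}}

```text
clock: 5.95
eef_pos: [506.1, -125.4, 118.1]
tool_rot: [-3.141, 0.0, -2.892]
force: [-1.2, -0.7, 10.4]
width: -0.1
gripper_force: 4.8
```

{"op": "move_arm", "data": {"steps": [[0,0,0,0,0,-0.0005,0],[0,0,0,0,0,-0.0005,0],[0,0,0,0,0,0,0]]}}

```text
clock: 6.25
eef_pos: [506.1, -125.4, 117.5]
tool_rot: [-3.141, 0.0, -2.892]
force: [-0.9, -0.6, 12.0]
width: -0.1
gripper_force: 6.2
```

{"op": "move_arm", "data": {"steps": [[0,0,0,0,0,-0.0004,0],[0,0,0,0,0,0,0]]}}

```text
clock: 6.45
eef_pos: [506.1, -125.4, 117.2]
tool_rot: [-3.141, 0.0, -2.892]
force: [-2.5, 0.6, 14.0]
width: 0.0
gripper_force: 6.8
```

{"op": "move_arm", "data": {"steps": [[0,0,0,0,0,0.003,0],[0,0,0,0,0,0.01,0],[0,0,0,0,0,0.03,0],[0,0,0,0,0,0.035,0],[0,0,0,0,0,0.03,0]]}}

```text
clock: 6.95
eef_pos: [506.2, -125.0, 225.8]
tool_rot: [3.141, 0.0, -2.892]
force: [0.2, 0.9, -0.9]
width: 0.1
gripper_force: 0.0
```

{"op": "move_arm", "data": {"steps": [[0,0,0,0.038,0.0098,0,0],[0,0,0,0.038,0.0098,0,0],[0,0,0,0.038,0.0098,0,0],[0,0,0,0.038,0.0098,0,0],[0,0,0,0.038,0.0098,0,0]]}}

```text
clock: 7.45
eef_pos: [697.4, -75.4, 224.3]
tool_rot: [3.141, -0.0, -2.892]
force: [0.7, -0.7, 0.3]
width: -0.1
gripper_force: 0.0
```

{"op": "move_arm", "data": {"steps": [[0,0,0,0,0,0,0],[0,0,0,0,0,0,0]]}}

```text
clock: 7.65
eef_pos: [695.8, -75.5, 223.2]
tool_rot: [3.141, -0.002, -2.891]
force: [-0.8, -0.3, 0.1]
width: -0.2
gripper_force: 0.0
```

```bash
python3 look.py w1
```

```text
7.65 [695.8 -75.5 223.2] [-0.8 -0.3  0.1]
toe_piece_top pt 0.62 [695.1 -74.7 127.1]
toe_piece_top pt 0.19 [ 587.6 -101.7   15.1]
toe_piece_top mask 0.89 3840 uv 322.0 234.0 [694.9 -76.6 124.8] [695.  -76.5 123.1] zstd 1.4
toe_piece_top mask 0.19 2779 uv 454.0 34.0 [548.5 -13.6  29. ] [548.6 -13.   26.7] zstd 1.6
mid_piece_top pt 0.57 [622.1 -94.7 125.8]
mid_piece_top mask 0.9 4687 uv 320.0 95.0 [618.  -97.  124.8] [618.4 -96.9 124.8] zstd 0.8
sole z [111.3 112.2 113. ]
```

View pics/w1.png

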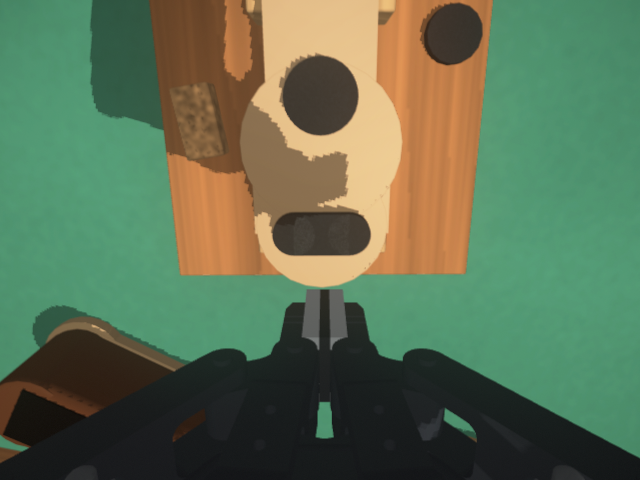

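The wrist view shows the toe bar at (322,234), the mid disc at (320,95) and the shoe undisturbed. The toe centre is at (695,-76.5), directly under the TCP.

{"op": "move_arm", "data": {"steps": [[0,0,0,0,-0.0005,-0.02,0],[0,0,0,0,0,-0.025,0],[0,0,0,0,0,-0.025,0],[0,0,0,0,0,-0.015,0],[0,0,0,0,0,-0.006,0]]}}

```text
clock: 8.5
eef_pos: [694.9, -76.9, 131.8]
tool_rot: [3.141, -0.003, -2.892]
force: [-0.9, 0.3, 0.0]
width: -0.4
gripper_force: 0.0
```

{"op": "move_arm", "data": {"steps": [[0,0,0,0,0,-0.0005,0],[0,0,0,0,0,-0.001,0],[0,0,0,0,0,-0.001,0],[0,0,0,0,0,-0.001,0]]}}

```text
clock: 8.9
eef_pos: [696.7, -76.8, 130.9]
tool_rot: [-3.141, 0.002, -2.892]
force: [0.8, 0.5, -0.3]
width: -0.2
gripper_force: 0.0
```

{"op": "move_arm", "data": {"steps": [[0,0,0,0,0,-0.001,0],[0,0,0,0,0,-0.001,0],[0,0,0,0,0,-0.001,0],[0,0,0,0,0,-0.001,0],[0,0,0,0,0,-0.001,0]]}}

```text
clock: 9.4
eef_pos: [696.1, -76.8, 125.0]
tool_rot: [3.142, -0.0, -2.892]
force: [-0.8, 0.8, 2.9]
width: -0.1
gripper_force: 1.8
```

{"op": "move_arm", "data": {"steps": [[0,0,0,0,0,-0.001,0],[0,0,0,0,0,-0.001,0],[0,0,0,0,0,-0.001,0],[0,0,0,0,0,-0.001,0],[0,0,0,0,0,-0.001,0]]}}

```text
clock: 9.9
eef_pos: [696.1, -76.8, 120.0]
tool_rot: [-3.142, 0.0, -2.892]
force: [-1.2, 1.1, 5.7]
width: 0.2
gripper_force: 2.5
```

{"op": "move_arm", "data": {"steps": [[0,0,0,0,0,-0.001,0],[0,0,0,0,0,-0.0005,0],[0,0,0,0,0,-0.0005,0],[0,0,0,0,0,-0.0005,0]]}}

```text
clock: 10.3
eef_pos: [696.1, -76.8, 118.1]
tool_rot: [-3.142, 0.0, -2.892]
force: [-3.9, -0.1, 10.8]
width: 0.1
gripper_force: 5.0
```

{"op": "move_arm", "data": {"steps": [[0,0,0,0,0,-0.0005,0],[0,0,0,0,0,0,0]]}}

```text
clock: 10.5
eef_pos: [696.2, -76.8, 118.0]
tool_rot: [-3.141, 0.0, -2.892]
force: [-4.4, 0.9, 10.8]
width: -0.2
gripper_force: 5.4
```

{"op": "move_arm", "data": {"steps": [[0,0,0,0,0,-0.0005,0],[0,0,0,0,0,-0.0005,0],[0,0,0,0,0,0,0]]}}

```text
clock: 10.8
eef_pos: [696.1, -76.8, 117.4]
tool_rot: [-3.141, 0.0, -2.892]
force: [-4.5, 0.8, 13.8]
width: 0.1
gripper_force: 6.6
```

{"op": "move_arm", "data": {"steps": [[0,0,0,0,0,0.003,0],[0,0,0,0,0,0.01,0],[0,0,0,0,0,0.03,0],[0,0,0,-0.015,-0.004,0.03,0],[0,0,0,-0.0315,-0.008,0,0]]}}

```text
clock: 11.3
eef_pos: [654.3, -87.9, 192.9]
tool_rot: [-3.139, 0.011, -2.89]
force: [0.8, 0.7, 0.6]
width: -0.1
gripper_force: 0.0
```

{"op": "move_arm", "data": {"steps": [[0,0,0,-0.031,-0.008,0,0],[0,0,0,0,0,0,0],[0,0,0,0,0,0,0]]}}

```text
clock: 11.6
eef_pos: [618.7, -97.1, 189.2]
tool_rot: [-3.141, 0.001, -2.893]
force: [-0.7, 0.8, -0.4]
width: 0.0
gripper_force: 0.0
```

```bash
python3 look.py w2
```

```text
11.6 [618.7 -97.1 189.2] [-0.7  0.8 -0.4]
heel_piece_top pt 0.55 [ 507.5 -126.   119.3]
heel_piece_top mask 0.97 7571 uv 323.0 32.0 [ 514.6 -123.7  119.1] [ 514.7 -124.   119. ] zstd 0.9
mid_piece_top pt 0.98 [619.5 -99.1 128.6]
mid_piece_top pt 0.3 [ 586.3 -103.8   14.3]
mid_piece_top mask 0.88 4801 uv 324.0 251.0 [617.3 -97.1 124.8] [617.6 -96.9 124. ] zstd 1.1
sole z [111.3 112.2 113.1]
```

View pics/w2.png

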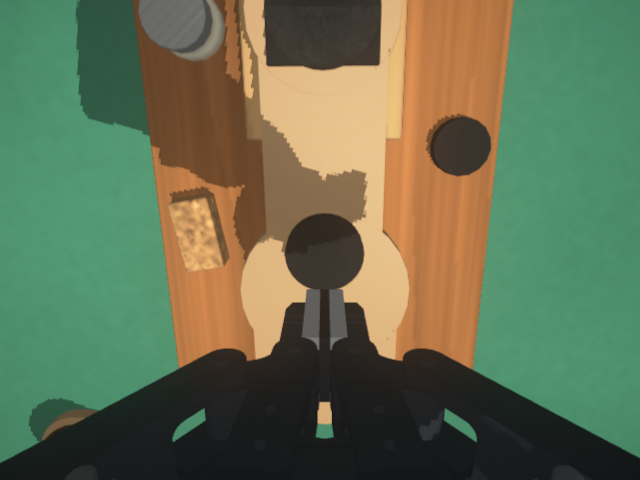

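The wrist view shows the mid disc at (324,251), right ahead of the fingertips. The heel piece at (323,32) now measures 119.1, which is 7 mm above the 112.2 sole, so it's fully down. Next I press the mid piece.

{"op": "move_arm", "data": {"steps": [[0,0,0,0,0,-0.015,0],[0,0,0,0,0,-0.02,0],[0,0,0,0,0,-0.015,0],[0,0,0,0,0,-0.006,0],[0,0,0,0,0,-0.001,0]]}}

```text
clock: 12.45
eef_pos: [618.3, -96.6, 131.1]
tool_rot: [3.141, -0.001, -2.892]
force: [0.1, 0.0, -0.4]
width: -0.0
gripper_force: 0.0
```

{"op": "move_arm", "data": {"steps": [[0,0,0,0,0,-0.001,0],[0,0,0,0,0,-0.001,0],[0,0,0,0,0,-0.001,0],[0,0,0,0,0,-0.001,0],[0,0,0,0,0,-0.001,0]]}}

```text
clock: 12.95
eef_pos: [618.7, -96.8, 127.1]
tool_rot: [-3.141, 0.0, -2.892]
force: [-0.1, 0.0, -0.7]
width: -0.1
gripper_force: 0.0
```

{"op": "move_arm", "data": {"steps": [[0,0,0,0,0,-0.001,0],[0,0,0,0,0,-0.001,0],[0,0,0,0,0,-0.001,0],[0,0,0,0,0,-0.001,0]]}}

```text
clock: 13.35
eef_pos: [618.6, -96.8, 123.3]
tool_rot: [-3.141, 0.0, -2.892]
force: [-0.7, 0.6, 5.7]
width: -0.3
gripper_force: 2.5
```

{"op": "move_arm", "data": {"steps": [[0,0,0,0,0,-0.001,0],[0,0,0,0,0,-0.001,0],[0,0,0,0,0,-0.001,0],[0,0,0,0,0,-0.001,0],[0,0,0,0,0,-0.0005,0]]}}

```text
clock: 13.85
eef_pos: [618.6, -96.8, 118.5]
tool_rot: [-3.142, 0.0, -2.892]
force: [-2.8, 0.5, 8.2]
width: 0.1
gripper_force: 3.9
```

{"op": "move_arm", "data": {"steps": [[0,0,0,0,0,-0.0005,0],[0,0,0,0,0,-0.0005,0],[0,0,0,0,0,0,0]]}}

```text
clock: 14.15
eef_pos: [618.6, -96.8, 118.1]
tool_rot: [-3.141, 0.0, -2.892]
force: [-3.2, -0.2, 9.8]
width: 0.5
gripper_force: 5.0
```

{"op": "move_arm", "data": {"steps": [[0,0,0,0,0,-0.0005,0],[0,0,0,0,0,-0.0005,0],[0,0,0,0,0,0,0]]}}

```text
clock: 14.45
eef_pos: [618.7, -96.9, 117.5]
tool_rot: [-3.141, 0.0, -2.892]
force: [-3.2, 0.6, 12.8]
width: 0.3
gripper_force: 6.3
```

Now I lift clear and check, with the camera positioned so all three pieces can be measured.

{"op": "move_arm", "data": {"steps": [[0,0,0,0,0,0.003,0],[0,0,0,0,0,0.01,0],[0,0,0,0,0,0.03,0],[0,0,0,0,0,0.04,0],[0,0,0,0.02,0.005,0.04,0]]}}

```text
clock: 14.95
eef_pos: [636.2, -93.1, 240.2]
tool_rot: [3.141, -0.004, -2.894]
force: [1.6, 0.4, -0.1]
width: -0.2
gripper_force: 0.0
```

{"op": "move_arm", "data": {"steps": [[0,0,0,0.035,0.009,0.015,0],[0,0,0,0.035,0.009,0,0],[0,0,0,0.03,0.008,0,0],[0,0,0,0,0,0,0],[0,0,0,0,0,0,0]]}}

```text
clock: 15.45
eef_pos: [738.1, -65.6, 253.1]
tool_rot: [3.141, -0.002, -2.892]
force: [-1.0, 0.3, 0.9]
width: 0.1
gripper_force: 0.0
```

```bash
python3 look.py w3; python3 - <<'E'
from h import *
im,d=eyes.get_image("top"); c=eyes.calibration("top")
for k in ("shoe","cradle","heel_piece_top","spare_disc"):
    for r in finder.pinpoint("top",k)[:1]: print(k,round(r["confidence"],2),w(c,r["location"]).round(1))
E
```

```text
15.45 [738.1 -65.6 253.1] [-1.   0.3  0.9]
toe_piece_top mask 0.64 3229 uv 323.0 156.0 [695.6 -76.8 119.2] [695.8 -76.7 119.2] zstd 0.8
mid_piece_top pt 0.94 [621.6 -95.5 122.4]
mid_piece_top mask 0.98 3584 uv 322.0 27.0 [620.7 -95.7 119.1] [621.5 -96.6 118.9] zstd 1.0
sole z [111.2 112.2 113.2]
shoe 0.36 [551.4 -16.3  23.7]
heel_piece_top 0.38 [ 507.6 -121.3  120.3]
spare_disc 0.59 [546.9 -13.   19.1]
```

View pics/w3.png

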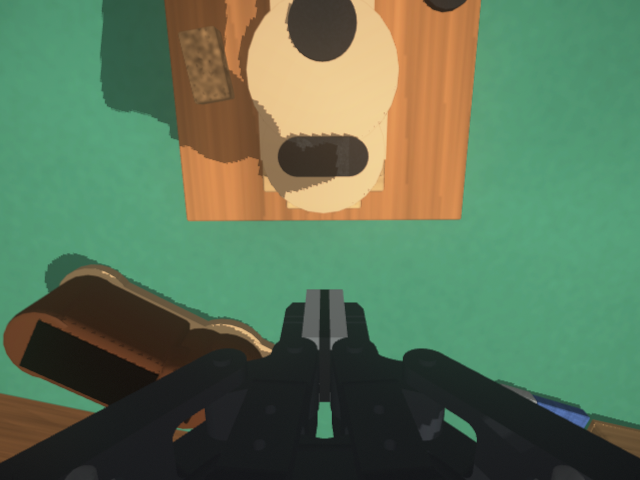

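The final view shows the mid disc at (322,27) and the toe bar at (323,156), both at about 119.1, the same height as the seated heel piece and 7 mm above the 112.2 sole. The shoe is square in its cradle and the arm is clear, so I hand the job in.

```bash
python3 -c "
from cell import ctrl; print(ctrl.finish_job())"
```

```text
the job is handed in; nothing more can be done
None
```

I pressed all three pieces flat on the sole in the order heel, toe, middle with gentle force (14 N at most), the shoe still sits in its cradle, and the job is handed in.

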